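# Load hook weights alternately on a balance beam

### The job

A hook weight already hangs at the left end of the balance beam. Load the three weights from the blue tray by turns, right, left, right, so that the beam never tips much further than it does now and ends level: first the red-gripped one in the right outer notch, then the yellow one in the left inner notch, then the green one in the right inner notch. The blue notch shoes have been shifted along the beam, so slide each hook outward along the beam by feel until it comes into its notch, never forcing anything against the beam (well under 25 N), and leave the other things where they are.

Things in the scene. Friction and masses are not known exactly. Their poses are not given: they have to be found in the camera images.
- stand: Fixed stand of the balance: grey base 90 x 120 x 16 mm, its origin at the centre of the underside, x axis square to the beam and away from the robot, y axis along the beam to the left. An upright 28 x 26 mm carries the pivot 175 mm above the base's underside. The loaded beam is slow to set moving, so touching it faster than about 20 mm/s jolts it hard.
- beam: Aluminium beam, 454 x 16 mm, top 7 mm above and underside 9 mm below its origin, which is the pivot; y along it to the left, z up; roll 0 is level, negative roll is left end low. Soft spring, 3 N m/rad: a weight in an outer notch leans it 0.12 rad, in an inner one 0.06. Starts 0.12 left end low. At the end level within 0.035; it must never lean over 0.155.
- left_inner (a point): NOMINAL place of the left inner notch, on the beam 95 mm left of the pivot, at notch floor height. The notch is in a blue shoe, 18 mm wide, 66 mm long, top 8 mm above this point, that was slid up to 12 mm either way along the beam, each shoe by its own amount; the true place is not tracked. Axes as the beam's.
- right_inner (a point): NOMINAL place of the right inner notch, 95 mm right of the pivot; the same kind of shoe and up to 12 mm off. Each notch is in its shoe's middle, 14 mm wide along the beam, 8 mm deep, open across the beam. On its outboard edge (away from the pivot) a wall 4 mm thick rises to 18 mm above the notch floor.
- right_outer (a point): NOMINAL place of the right outer notch, 185 mm right of the pivot; same kind, up to 12 mm off. A crossbar slid outward along the top, lightly pressed, comes over its notch, is stopped by the wall and can go down 8 mm; its centre is then 5 mm above the notch floor. The left outer notch, 185 mm left of the pivot, is exactly placed and taken.
- hung_hook (a point): Crossbar centre of the hook weight that hangs in the left outer notch from the start; the same kind of weight as the three on the tray, black grip. Leave it there.
- red_grip (a point): Grip of the red-gripped hook weight, one of three alike (red, yellow, green) standing in any order on the blue tray (plate 8 mm thick): a red square post 12 x 12 mm, on the weight's axis, on top of its hook, 88 to 126 mm above the weight's underside. This point is 112 mm above the underside; axes are the weight's, z up.
- red_hook (a point): Centre of the red weight's crossbar: a 10 mm round bar along the weight's x axis, reaching 17 mm either way (plus round ends), 85 mm above the underside. At +x an 8 mm lip hangs to 17 mm below the bar's centre line; at -x an 8 mm leg goes down to the disc. The hook is open to +x below the lip.
- red: The red-gripped hook weight, 200 g, 126 mm tall; origin at the centre of its underside. Brass disc 38 mm across, 24 mm high; a leg on its -x edge, 17 mm off the axis; 56 mm free between disc and crossbar, 26 mm between leg and lip.
- yellow_grip (a point): Grip of the yellow-gripped hook weight, one of three alike (red, yellow, green) standing in any order on the blue tray (plate 8 mm thick): a yellow square post 12 x 12 mm, on the weight's axis, on top of its hook, 88 to 126 mm above the weight's underside. This point is 112 mm above the underside; axes are the weight's, z up.
- yellow_hook (a point): Centre of the yellow weight's crossbar: a 10 mm round bar along the weight's x axis, reaching 17 mm either way (plus round ends), 85 mm above the underside. At +x an 8 mm lip hangs to 17 mm below the bar's centre line; at -x an 8 mm leg goes down to the disc. The hook is open to +x below the lip.
- yellow: The yellow-gripped hook weight, 200 g, 126 mm tall; origin at the centre of its underside. Brass disc 38 mm across, 24 mm high; a leg on its -x edge, 17 mm off the axis; 56 mm free between disc and crossbar, 26 mm between leg and lip.
- green_grip (a point): Grip of the green-gripped hook weight, one of three alike (red, yellow, green) standing in any order on the blue tray (plate 8 mm thick): a green square post 12 x 12 mm, on the weight's axis, on top of its hook, 88 to 126 mm above the weight's underside. This point is 112 mm above the underside; axes are the weight's, z up.
- green_hook (a point): Centre of the green weight's crossbar: a 10 mm round bar along the weight's x axis, reaching 17 mm either way (plus round ends), 85 mm above the underside. At +x an 8 mm lip hangs to 17 mm below the bar's centre line; at -x an 8 mm leg goes down to the disc. The hook is open to +x below the lip.
- green: The green-gripped hook weight, 200 g, 126 mm tall; origin at the centre of its underside. Brass disc 38 mm across, 24 mm high; a leg on its -x edge, 17 mm off the axis; 56 mm free between disc and crossbar, 26 mm between leg and lip.
- hung: The weight that hangs from the start; origin at the centre of its underside.
- ring_gauge: Steel ring gauge, 48 mm across, 18 mm high, lying on the tray between the weights: leave it. Origin at the centre of its underside.
- gauge_block: Steel gauge block 35 x 12 x 30 mm on the tray between the weights: leave it. Origin at the centre of its underside.
- micrometer: Green outside micrometer lying on the table: leave it. Origin at the centre of its underside.
- oil: Yellow oil bottle, 44 mm across, 110 mm tall: leave it. Origin at the centre of its underside.
- pin_cup: Grey cup, 70 mm across, 90 mm tall: leave it. Origin at the centre of its underside.

How it is judged:
On the way, in this order (a step that is already met when the one before it is completed fails the run):
1. the red weight hangs released in the right outer notch (z of red_hook in the frame of beam between 0 and 0.0095 m and x of red_hook in the frame of beam between -0.01 and 0.01 m and y of red_hook in the frame of beam between -0.205 and -0.165 m and contact force between the fingers and red below 0.05 N), for 0.2 s.
2. then the yellow one hangs released in the left inner notch (all of step 1 and z of yellow_hook in the frame of beam between 0 and 0.0095 m and x of yellow_hook in the frame of beam between -0.01 and 0.01 m and y of yellow_hook in the frame of beam between 0.075 and 0.115 m and contact force between the fingers and yellow below 0.05 N), for 0.2 s.
3. then the green one hangs released in the right inner notch (all of step 2 and z of green_hook in the frame of beam between 0 and 0.0095 m and x of green_hook in the frame of beam between -0.01 and 0.01 m and y of green_hook in the frame of beam between -0.115 and -0.075 m and contact force between the fingers and green below 0.05 N), for 0.2 s.
At the end, for the whole second after the job is handed in: Red hangs released in the right outer notch, yellow in the left inner, green in the right inner, the black one still in the left outer (crossbar centre under 9.5 mm above the notch floor and within 10 mm of the beam's middle plane); beam at rest, level within 0.035 rad (all of step 3 and z of hung_hook in the frame of beam between 0 and 0.0095 m and x of hung_hook in the frame of beam between -0.01 and 0.01 m and y of hung_hook in the frame of beam between 0.175 and 0.195 m and contact force between the fingers and hung below 0.05 N and angle between beam's own y axis and vertical between 1.5358 and 1.6058 rad and angular speed of beam below 0.15 rad/s); the robot touches nothing.
It fails at once if the beam leans more than 0.155 rad either way (angle between beam's own y axis and vertical below 1.4158 rad or angle between beam's own y axis and vertical above 1.7258 rad).
It fails at once if a weight or the fingers are forced against the beam with more than 25 N (contact force between any of red, yellow, green, hung, the fingers and beam above 25 N).
It fails at once if another thing on the bench is moved more than 30 mm (distance of any of ring_gauge, gauge_block, micrometer, oil, pin_cup from where it was at the start of the episode above 0.03 m).
It also fails if it takes over 72 s, if anything falls off the work surface, if the arm or the gripper's body presses on something with over 40 N, if the wrist force passes 120 N, or if a joint passes its speed limit or range.

### The arm

A 6-joint arm with a two-finger parallel gripper is mounted at the origin on the work surface. World frame = base frame: x ahead of the robot, y to its left, z up, the work surface at z = 0. Lengths are in m, angles in rad, forces in N, time in s.
With the tool pointing down it reaches from about 0.4 to 0.825 m from the base axis. Payload 7 kg.
Tool frame: the origin (TCP) lies between the finger pads; the fingertips stand 14 mm ahead of it and the grasp point (between the pads) lies 5 mm behind it; z points along the fingers, x is the direction in which the jaws open and shut, and the axes are right-handed (so a half turn about z gives the same grasp; the last joint's range is limited). The gripper opens to 88 mm and grips with 3 to 60 N. Pads are 19 mm wide; open, the fingers measure 130 mm over their backs; the gripper's body (78 mm by 193 mm) begins 47 mm behind the grasp point.
Start: joints at [1.438, 0.359, 0.012, 0, -1.224, -0.288], TCP at [0.276, 0.616, 0.241] pointing down, gripper open.
Joint ranges: [-3.07, 3.07], [-1.43, 2.12], [-1.02, 1.25], [-3.03, 1.67], [-3.05, -0], [-3.03, 3.03]. Speed limits (rad/s): [2.39, 2.39, 3.01, 3.14, 3.14, 3.14].

### API

Orientations are given as a unit quaternion [x, y, z, w].
In Python, from plant import r gives the robot as it stands. The module is installed in compiled form; this text tells all that it offers.
- The arm moves only by the tool send_rows, never from a script. Its argument "plan" is one flat list of numbers, 5 for each row, row after row: the closure in counts, from 0 (fully open) to 255 (shut), then the shift along the tool's x, y, z in cm, then the turn about the tool's z in rad. A call has 1 to 5 rows; each row is the pose to reach, as a shift and turn from the pose measured when the call began, along the tool's axes at that moment; what a row does not reach only later rows make up. A row lasts 1/10 s, in which the tool goes at most 50 mm and 8.59 degrees, less where a joint would pass 70% of its speed; a pose out of reach is approached as far as the arm can. A call with a gripper value outside its range is refused whole. The fingers move at their own pace and stop on an object; "squeeze" is the grip in N (left out, the last holds). Time passes only in rows, so rows that repeat a pose let the fingers close. It gives the time, the measured TCP pose, the force and the opening at its end, in the units of the state.
- r.observe(): the state, without advancing time (a new reading comes with each control period).
- r.capture(name): name is "scene" or "top" or "wrist"; returns a dict with "color" (480x640x3 uint8, red, green, blue), "K" (3x3 intrinsics, pixels), "dist" ([k1, k2, p1, p2, k3] as OpenCV has them; the pictures are not rectified), "origin" and "orientation" of the camera in the world; the wrist camera has in their place "T_tool_cam" (4x4, takes a point from camera to tool coordinates, whose origin is the TCP and whose axes are the tool frame's). Camera axes: x right, y up, looking along -z (the intrinsics and any distortion apply to the point x, -y, -z); pixel columns grow to the right and rows downward; lengths in m; the calibration is good to about 2 mm. A picture is of the moment at which its call begins: read the wrist's pose just before it. There is no depth.
- r.finish_job(): hands the job in, once; it reports no verdict.
The state is a dict: "time_s": time; "qpos": joint angles; "qd": joint speeds; "joint_torque": joint torques, N m; "ee_pos": TCP position; "eef_rot": TCP orientation; "ft_force": force on the tool from outside, world axes, zero at the start; "wrist_torque": the same for the moment, N m; "opening": finger opening in m.
Only numpy, scipy, OpenCV 4.12 (cv2) and the standard library are available. Lean on these libraries where they do the work, as an engineer would, in place of code of your own. Each camera call takes 0.05 s, during which the arm holds its last target. There are 200 camera calls.

## Working session

There is one attempt and no reset: what is moved stays moved. The work goes in short steps, Python scripts to look and compute and a tool call to move; the robot and the scene stay as the last step left them, time stands still between calls to the robot, and variables do not carry over. Pictures are saved under pics/ and viewed, on a budget of 10 in all, crops included, one or two more only if the job needs it, and the job is handed in when it is done.

Besides the shell and the picture viewer there is one more tool, called after "Emit:" in YAML: its name, and indented under it one key for each argument. send_rows: Moves the arm, as the interface text tells. Its arguments: {"type":"object","properties":{"plan":{"type":"array"},"squeeze":{"type":"number"}},"required":["plan"]}

```bash
mkdir -p pics; cat > h.py <<'E'
import numpy as np, cv2
from scipy.spatial.transform import Rotation as R
from plant import r
def cam(name):
    s=r.observe(); c=r.capture(name)
    if name=="wrist":
        T=np.eye(4); T[:3,:3]=R.from_quat(s["eef_rot"]).as_matrix(); T[:3,3]=s["ee_pos"]
        T=T@np.array(c["T_tool_cam"]); c["o"]=T[:3,3]; c["R"]=T[:3,:3]
    else:
        c["o"]=np.array(c["origin"]); q=np.array(c["orientation"]); c["R"]=R.from_quat(q).as_matrix() if q.size==4 else q
    return c
def ray(c,uv):
    p=cv2.undistortPoints(np.array(uv,float).reshape(-1,1,2),np.array(c["K"]),np.array(c["dist"])).reshape(-1,2)
    d=np.c_[p[:,0],-p[:,1],-np.ones(len(p))]@c["R"].T
    return d/np.linalg.norm(d,axis=1)[:,None]
def onz(c,uv,z):
    d=ray(c,uv); return c["o"]+d*((z-c["o"][2])/d[:,2])[:,None]
def tri(c1,u1,c2,u2):
    d1=ray(c1,[u1])[0]; d2=ray(c2,[u2])[0]
    A=np.c_[d1,-d2]; t=np.linalg.lstsq(A,c2["o"]-c1["o"],rcond=None)[0]
    a=c1["o"]+d1*t[0]; b=c2["o"]+d2*t[1]; return (a+b)/2, np.linalg.norm(a-b)
def proj(c,P):
    p=(np.atleast_2d(P)-c["o"])@c["R"]; p=p*[1,-1,-1]
    return cv2.projectPoints(p,np.zeros(3),np.zeros(3),np.array(c["K"]),np.array(c["dist"]))[0].reshape(-1,2)
def save(c,n): cv2.imwrite("pics/"+n+".png",cv2.cvtColor(c["color"],cv2.COLOR_RGB2BGR))
def blobs(c,lo,hi,amin=30):
    h=cv2.cvtColor(c["color"],cv2.COLOR_RGB2HSV); m=cv2.inRange(h,np.array(lo),np.array(hi))
    n,l,st,ce=cv2.connectedComponentsWithStats(m)
    return [(st[i].tolist(),ce[i].round(1).tolist()) for i in range(1,n) if st[i,4]>=amin]
E
python3 - <<'E'
from h import *
s=r.observe(); print({k:np.round(v,3).tolist() for k,v in s.items()})
for n in("scene","top"):
    c=cam(n); save(c,n); print(n,c["o"],c["R"].round(2).tolist(),c["K"])
    for col,lo,hi in(("red",(0,150,80),(6,255,255)),("yel",(22,120,100),(34,255,255)),("grn",(45,100,50),(85,255,255)),("blu",(100,120,50),(125,255,255))):
        print(col,blobs(c,lo,hi))
E
```

```text
{'time_s': 0.0, 'qpos': [1.438, 0.359, 0.011, -0.0, -1.224, -0.288], 'qd': [0.001, -0.0, -0.0, -0.0, 0.001, -0.0], 'joint_torque': [0.001, -58.272, 29.307, 6.998, 0.007, -0.0], 'ee_pos': [0.276, 0.616, 0.24], 'eef_rot': [-0.544, 0.839, -0.001, -0.001], 'ft_force': [0.785, 0.122, -0.052], 'wrist_torque': [0.003, -0.019, 0.05], 'opening': 0.088}
scene [0.74241285 0.38648045 0.88074378] [[-0.89, -0.39, 0.23], [0.45, -0.76, 0.47], [-0.0, 0.53, 0.85]] [[444.84799273   0.         320.69748061]
 [  0.         444.84799273 243.6099745 ]
 [  0.           0.           1.        ]]
red [([274, 128, 9, 10, 76], [278.3, 132.3])]
yel [([271, 137, 18, 17, 236], [279.9, 145.0]), ([274, 161, 16, 7, 45], [282.0, 164.6]), ([356, 221, 9, 15, 98], [359.9, 227.6]), ([352, 246, 13, 11, 95], [358.8, 251.9]), ([379, 285, 15, 10, 107], [386.8, 289.5]), ([399, 322, 15, 12, 124], [406.8, 328.2]), ([328, 369, 9, 9, 44], [332.4, 373.2]), ([236, 467, 16, 13, 136], [243.6, 474.6])]
grn [([409, 300, 11, 15, 94], [413.4, 307.0]), ([440, 391, 34, 33, 361], [459.3, 404.7])]
blu [([233, 170, 13, 13, 113], [239.4, 175.7]
[... 738 characters left out ...]
     ]]
red [([458, 244, 9, 9, 53], [462.4, 248.0])]
yel [([450, 243, 17, 17, 146], [456.6, 252.6]), ([322, 275, 13, 15, 84], [326.7, 281.9])]
grn [([172, 294, 24, 18, 174], [185.5, 305.1])]
blu [([384, 181, 11, 10, 84], [389.0, 185.3]), ([368, 184, 11, 10, 86], [372.9, 188.3]), ([344, 188, 13, 10, 85], [350.4, 192.2]), ([329, 191, 11, 10, 85], [333.9, 195.5]), ([0, 201, 98, 81, 6254], [46.4, 242.4]), ([125, 202, 52, 69, 3154], [150.1, 236.1]), ([262, 203, 11, 10, 77], [267.4, 207.5]), ([246, 205, 10, 11, 79], [251.3, 210.4]), ([226, 210, 11, 9, 77], [231.3, 214.1]), ([212, 213, 10, 10, 80], [216.1, 217.6]), ([233, 268, 117, 45, 2396], [289.9, 291.5]), ([306, 283, 7, 8, 46], [309.1, 286.5])]
```

```bash
python3 -c "
import cv2,numpy as np
a=cv2.imread('pics/scene.png');b=cv2.imread('pics/top.png');print(a.shape)"
```

```text
(480, 640, 3)
```

View pics/scene.png

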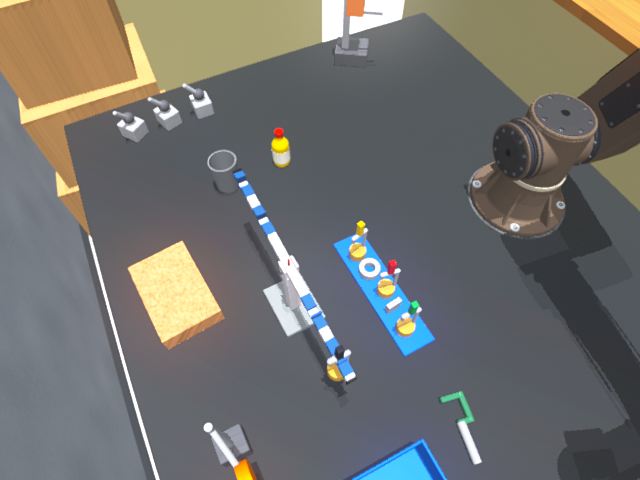

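View pics/top.png

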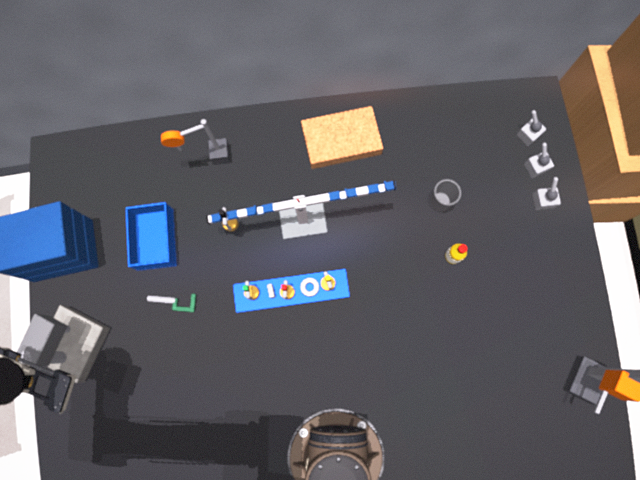

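Tray left to right (seen from the robot): green grip ≈(413,307), red ≈(393,266), yellow ≈(361,228) in the scene view; the beam runs from (240,178), its right end, to (348,372), with the black hung weight at the left. The top view agrees. Next I measure grips and shoes.

```bash
python3 - <<'E'
from h import *
cs=cam("scene"); ct=cam("top")
def roi(c,lo,hi,b,amin=8):
    return [x for x in blobs(c,lo,hi,amin) if b[0]<x[1][0]<b[2] and b[1]<x[1][1]<b[3]]
S=(330,215,440,360); T=(232,265,350,315)
for n,lo,hi in(("red",(0,150,60),(8,255,255)),("red2",(172,150,60),(180,255,255)),("yel",(24,200,80),(34,255,255)),("grn",(50,100,40),(85,255,255))):
    print(n,roi(cs,lo,hi,S),roi(ct,lo,hi,T))
bs=[[239.4,175.7],[247.1,190.1],[259.1,211.6],[267.8,227.7],[308.,301.4],[318.7,320.3],[331.9,345.3],[344.5,366.3]]
bt=[[389,185.3],[372.9,188.3],[350.4,192.2],[333.9,195.5],[267.4,207.5],[251.3,210.4],[231.3,214.1],[216.1,217.6]]
P=[]
for a,b in zip(bs,bt):
    p,e=tri(cs,a,ct,b); P.append(p); print(p.round(4),round(e,4))
P=np.array(P); M=(P[0::2]+P[1::2])/2; print("mids",M.round(4))
d=P[-1]-P[0]; print("len between notches",np.linalg.norm(np.diff(M,axis=0),axis=1), "yaw",np.arctan2(d[0],d[1]),"lean",d[2]/np.linalg.norm(d))
# stand/pivot : tray, crops
a=cv2.resize(cs["color"][225:355,330:440],None,fx=5,fy=5,interpolation=cv2.INTER_CUBIC)[:600]
cv2.imwrite("pics/crop1.png",a[:,:,::-1])
print(r.observe()["time_s"])
E
```

```text
red [] [([282, 285, 5, 5, 17], [284.3, 287.3])]
red2 [([388, 260, 9, 14, 93], [391.5, 266.4])] []
yel [([358, 221, 7, 14, 53], [360.8, 226.3])] []
grn [([409, 300, 11, 15, 94], [413.4, 307.0])] [([243, 285, 5, 6, 25], [245.1, 287.8])]
[ 0.6286 -0.2007  0.2068] 0.0007
[ 0.6275 -0.163   0.2025] 0.0001
[ 0.6258 -0.1097  0.1961] 0.001
[ 0.6243 -0.0709  0.1915] 0.0002
[0.6199 0.0892 0.1719] 0.0005
[0.6184 0.1282 0.1696] 0.0
[0.6173 0.1768 0.165 ] 0.002
[0.6147 0.2156 0.1587] 0.001
mids [[ 0.6281 -0.1819  0.2046]
 [ 0.625  -0.0903  0.1938]
 [ 0.6191  0.1087  0.1707]
 [ 0.616   0.1962  0.1618]]
len between notches [0.09225392 0.2004078  0.08804187] yaw -0.03347499675164499 lean -0.11469759866557712
0.2
```

View pics/crop1.png

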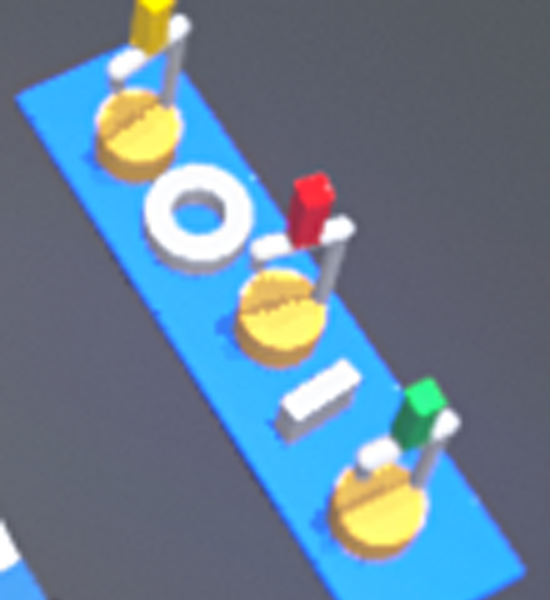

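```bash
cat >> h.py <<'E'
def mv(*targets,s=None):
    """tool shift (cm) and turn (rad) from the present pose to world x,y,z and tool-x yaw measured from world -x"""
    s=s or r.observe(); Rm=R.from_quat(s["eef_rot"]).as_matrix(); y0=np.arctan2(-Rm[1,0],-Rm[0,0])
    for x,y,z,yaw in targets:
        print("shift cm",(Rm.T@(np.array([x,y,z])-s["ee_pos"])*100).round(2),"turn",round(-((yaw-y0+np.pi)%(2*np.pi)-np.pi),3))
E
python3 - <<'E'
from h import *
cs=cam("scene"); ct=cam("top")
for n,a,b in(("grn",(413.4,307.0),(245.1,287.8)),("red",(391.5,266.4),(284.3,287.3))): print(n,tri(cs,a,ct,b))
print("yel",onz(cs,[(360.8,226.3)],.12))
# crossbar ends from crop (5x): lip end, leg end
for n,l,g in(("yel",(120,70),(180,22)),("red",(263,250),(345,226)),("grn",(372,460),(447,422))):
    p=onz(cs,np.array([l,g])/5+[330,225],.093); d=p[0]-p[1]; print(n,p.round(3).tolist(),np.hypot(*d[:2]),"yaw of +x",np.degrees(np.arctan2(d[1],d[0])))
c=cam("wrist"); print(np.array(c["T_tool_cam"]).round(3),c["K"][0])
mv((.43,.02,.30,0))
E
```

```text
grn (array([0.44202189, 0.1668112 , 0.12091007]), np.float64(9.253563616763345e-05))
red (array([0.43214439, 0.07313321, 0.11729004]), np.float64(0.001095772951115381))
yel [[ 0.43982121 -0.03460701  0.12      ]]
yel [[0.458, -0.028, 0.093], [0.423, -0.038, 0.093]] 0.03578780848850947 yaw of +x 15.462238897599521
red [[0.448, 0.072, 0.093], [0.413, 0.078, 0.093]] 0.03551465993546452 yaw of +x -9.199345425260974
grn [[0.457, 0.168, 0.093], [0.423, 0.168, 0.093]] 0.034006536247261604 yaw of +x 0.0624486683531659
[[ 1.    -0.    -0.     0.   ]
 [-0.    -0.954 -0.299 -0.083]
 [-0.     0.299 -0.954 -0.145]
 [ 0.     0.     0.     1.   ]] [366.84015424   0.         323.85603427]
shift cm [ 48.1  -38.43  -5.95] turn 1.15
```

Emit:
send_rows:
  plan: [0, 10, -8, -1.2, 0.14, 0, 20, -16, -2.4, 0.29, 0, 30, -24, -3.6, 0.43, 0, 40, -32, -4.8, 0.58, 0, 48, -38, -6, 0.72]

```text
time_s: 0.85
ee_pos: [0.338, 0.3731, 0.2643]
eef_rot: [-0.211, 0.978, -0.0, 0.0]
ft_force: [1.0, -0.3, 0.4]
opening: 0.0872
```

```bash
python3 -c "
from h import *
print(r.observe()['ee_pos'],r.observe()['time_s']);mv((.43,.06,.25,0))"
```

```text
[0.3380167  0.37306315 0.26433522] 0.85
shift cm [  4.5  -32.32   1.44] turn 0.424
```

Emit:
send_rows:
  plan: [0, 1, -5, 0.3, 0.1, 0, 2, -10, 0.6, 0.2, 0, 3, -15, 0.9, 0.3, 0, 4, -20, 1.2, 0.4, 0, 4.5, -25, 1.4, 0.42]

```text
time_s: 1.35
ee_pos: [0.3975, 0.131, 0.251]
eef_rot: [-0.001, 1.0, 0.001, 0.001]
ft_force: [1.3, 0.4, 0.2]
opening: 0.0876
```

```bash
python3 -c "
from h import *
print(r.observe()['ee_pos'],r.observe()['time_s'],r.observe()['eef_rot']);mv((.43,.06,.25,0))"
```

```text
[0.3975214  0.13095844 0.25104431] 1.35 [-7.77056585e-04  9.99999425e-01  5.12471995e-04  5.32906450e-04]
shift cm [-3.24 -7.1   0.1 ] turn 0.002
```

```bash
cat > w.py <<'E'
import sys,pickle
from h import *
n=sys.argv[1]; c=cam("wrist"); save(c,n); pickle.dump({k:np.array(c[k]) for k in("color","K","dist","o","R")},open(n+".pkl","wb"))
for col,lo,hi in(("red",(0,150,60),(8,255,255)),("red2",(172,150,60),(180,255,255)),("yel",(24,180,80),(34,255,255)),("grn",(50,100,40),(85,255,255))): print(col,blobs(c,lo,hi))
E
python3 w.py w1
```

```text
red [([267, 147, 21, 19, 315], [276.6, 155.9])]
red2 []
yel [([250, 0, 20, 14, 196], [260.5, 5.4]), ([256, 18, 30, 11, 120], [269.5, 22.9]), ([272, 142, 28, 7, 65], [284.1, 144.6]), ([267, 225, 30, 14, 277], [279.9, 232.6]), ([67, 275, 19, 17, 178], [75.4, 283.6]), ([84, 275, 15, 17, 98], [89.7, 283.8])]
grn [([258, 257, 21, 30, 475], [268.8, 272.4]), ([282, 364, 30, 31, 456], [299.3, 381.1])]
```

Emit:
send_rows:
  plan: [0, -1.5, -4, 0, 0, 0, -3.2, -8, 0, 0, 0, -3.2, -9, 0, 0, 0, -3.2, -9, 0, 0]

```text
time_s: 1.8
ee_pos: [0.4301, 0.034, 0.2506]
eef_rot: [0.002, 1.0, -0.001, -0.0]
ft_force: [0.2, 0.7, -1.2]
opening: 0.0872
```

```bash
python3 w.py w2; python3 -c "
import cv2,numpy as np
a=cv2.imread('pics/w1.png');b=cv2.imread('pics/w2.png')
cv2.imwrite('pics/w12.png',cv2.resize(np.vstack([a,b]),(600,900))[:, :]) 
cv2.imwrite('pics/w12.png',cv2.resize(np.hstack([a,b]),(800,300)))"
```

```text
red [([0, 227, 19, 14, 116], [7.9, 233.4]), ([314, 262, 15, 29, 352], [320.6, 275.8])]
red2 []
yel [([296, 132, 21, 22, 337], [305.9, 143.0]), ([307, 228, 30, 30, 551], [322.9, 240.0]), ([300, 308, 28, 13, 145], [316.5, 316.2])]
grn [([303, 364, 16, 26, 374], [310.6, 376.9])]
```

View pics/w2.png

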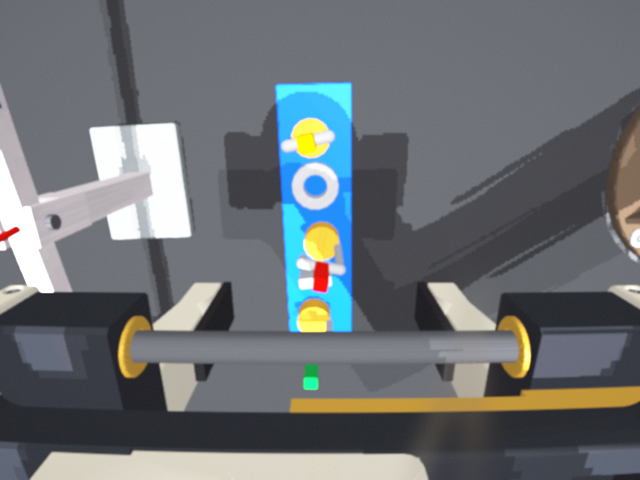

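w2 (image up is -y, left is +x) shows yellow grip (306,143), ring (316,186), red grip (321,272) with its bar from (302,264) to (343,268), green grip (310,377).

```bash
python3 - <<'E'
from h import *
import pickle
a=pickle.load(open("w1.pkl","rb")); b=pickle.load(open("w2.pkl","rb"))
for n,u,v in(("red",(276.6,155.9),(320.6,275.8)),("grn",(268.8,272.4),(310.6,376.9))): print(n,tri(a,u,b,v))
print("yel on .122",onz(b,[(305.9,143)],.122))
def bar(c,box,n):
    x0,y0,x1,y1=box; h=cv2.cvtColor(c["color"],cv2.COLOR_RGB2HSV)[y0:y1,x0:x1]
    m=((h[...,1]<60)&(h[...,2]>150)).astype(np.uint8)
    ys,xs=np.nonzero(m); q=onz(c,np.c_[xs+x0,ys+y0],.093)[:,:2]
    ctr,sz,ang=cv2.minAreaRect((q*1000).astype(np.float32)); bx=cv2.boxPoints((ctr,sz,ang))
    e=[bx[1]-bx[0],bx[2]-bx[1]]; d=max(e,key=np.linalg.norm); d=d*np.sign(d[0])
    print(n,len(xs),np.round(ctr,1),np.round(sz,1),"yaw",np.degrees(np.arctan2(d[1],d[0])).round(1))
bar(b,(278,125,338,158),"yel b"); bar(b,(292,255,348,280),"red b"); bar(a,(240,262,310,300),"grn a"); bar(a,(240,145,312,172),"red a")
mv((.432,.072,.25,0))
v=np.hstack([cv2.resize(a["color"][130:300,225:325],None,fx=3,fy=3),cv2.resize(b["color"][120:290,270:370],None,fx=3,fy=3)])
cv2.imwrite("pics/c2.png",v[:,:,::-1])
E
```

```text
red (array([0.43414394, 0.07334605, 0.11628293]), np.float64(0.0003617868058830843))
grn (array([0.44252676, 0.16215979, 0.13026102]), np.float64(0.0012943347610458072))
yel on .122 [[ 0.44390696 -0.03363559  0.122     ]]
yel b 464 [444.1 -33.6] [25.  41.1] yaw -0.3
red b 575 [434.2  75. ] [22.9 41.7] yaw -0.2
grn a 156 [444.3 169.7] [43.5  3.8] yaw 0.2
red a 389 [434.   75.8] [16.6 42.2] yaw -4.4
shift cm [-0.19  3.71  0.06] turn -0.003
```

View pics/c2.png

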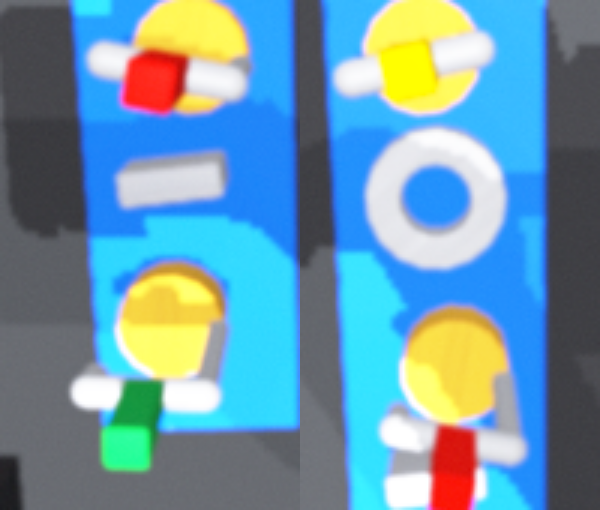

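```bash
python3 - <<'E'
from h import *
import pickle
a=pickle.load(open("w1.pkl","rb")); b=pickle.load(open("w2.pkl","rb"))
for n,c,o,l,g in(("red",a,(225,130),(105,60),(235,82)),("grn",a,(225,130),(88,392),(205,396)),("yel",b,(270,120),(50,77),(180,48)),("red",b,(270,120),(100,432),(210,450))):
    p=onz(c,np.array([l,g])/3+o,.093); d=p[0]-p[1]; print(n,((p[0]+p[1])/2).round(4),np.hypot(*d[:2]).round(3),np.degrees(np.arctan2(d[1],d[0])).round(1))
mv((.434,.074,.16,-.164),(.434,.074,.123,-.164))
E
```

```text
red [0.4331 0.0737 0.093 ] 0.035 -9.5
grn [0.4431 0.1671 0.093 ] 0.035 -1.9
yel [ 0.4434 -0.0338  0.093 ] 0.036 12.0
red [0.4332 0.0749 0.093 ] 0.033 -10.2
shift cm [-0.39  3.91  9.06] turn 0.161
shift cm [-0.39  3.92 12.76] turn 0.161
```

Emit:
send_rows:
  plan: [0, -0.4, 3.9, 3, 0.1, 0, -0.4, 3.9, 7, 0.165, 0, -0.4, 3.9, 10, 0.165, 0, -0.4, 3.9, 12.5, 0.165, 0, -0.4, 3.9, 12.8, 0.165]
  squeeze: 25

```text
time_s: 2.35
ee_pos: [0.4321, 0.0742, 0.1202]
eef_rot: [0.083, 0.997, -0.002, -0.002]
ft_force: [-0.1, -0.8, -0.0]
opening: 0.0872
```

Emit:
send_rows:
  plan: [255, 0, 0, 0, 0, 255, 0, 0, 0, 0, 255, 0, 0, 0, 0, 255, 0, 0, 0, 0, 255, 0, 0, 0, 0]

```text
time_s: 2.85
ee_pos: [0.4324, 0.0744, 0.1209]
eef_rot: [0.083, 0.997, -0.001, -0.002]
ft_force: [0.7, -0.9, -0.4]
opening: 0.0532
```

Emit:
send_rows:
  plan: [255, 0, 0, 0, 0, 255, 0, 0, 0, 0]

```text
time_s: 3.05
ee_pos: [0.4326, 0.0743, 0.1211]
eef_rot: [0.083, 0.997, -0.001, -0.001]
ft_force: [-0.1, 0.5, 0.4]
opening: 0.0369
```

```bash
python3 - <<'E'
from h import *
# beam model
print(R.from_quat(r.observe()["eef_rot"]).as_euler("xyz"))
y=np.array([-.0335,1,0]);y/=np.linalg.norm(y); P=np.array([.6160,.1962])-y[:2]*.185*.993; print("pivot",P)
x=np.array([y[1],-y[0]])
for n,s in(("ro_entry",-.173),("ro",-.195),("li_entry",.076),("li",.097),("ri_entry",-.082),("ri",-.103)):
    print(n,(P+y[:2]*s).round(4),"back 7cm",(P+y[:2]*s-x*.07).round(4))
t=np.array((P+y[:2]*-.173-x*.075).tolist()); yaw=np.arctan2(x[1],x[0]); print("yaw",yaw)
mv((.434,.074,.30,yaw),(t[0],t[1],.30,yaw))
E
```

```text
[-3.13889858e+00 -2.52164128e-03  2.97482973e+00]
pivot [0.62215067 0.01259799]
ro_entry [ 0.6279 -0.1603] back 7cm [ 0.558  -0.1626]
ro [ 0.6287 -0.1823] back 7cm [ 0.5587 -0.1846]
li_entry [0.6196 0.0886] back 7cm [0.5496 0.0862]
li [0.6189 0.1095] back 7cm [0.5489 0.1072]
ri_entry [ 0.6249 -0.0694] back 7cm [ 0.5549 -0.0717]
ri [ 0.6256 -0.0903] back 7cm [ 0.5556 -0.0927]
yaw 0.03348747663985696
shift cm [ -0.1   -0.06 -17.89] turn -0.2
shift cm [-15.76 -21.44 -17.87] turn -0.2
```

Emit:
send_rows:
  plan: [255, -0.1, 0, -0.4, 0, 255, -0.1, 0, -0.4, 0, 255, -0.1, 0, -0.4, 0, 255, -0.1, 0, -0.4, 0, 255, -0.1, 0, -0.4, 0]

```text
time_s: 3.55
ee_pos: [0.4336, 0.0742, 0.1252]
eef_rot: [0.083, 0.997, -0.001, -0.001]
ft_force: [-1.3, -0.1, 3.0]
opening: 0.0118
```

Emit:
send_rows:
  plan: [255, 0, 0, 0, 0, 255, 0, 0, -2, 0, 255, 0, 0, -6, 0, 255, 0, 0, -10, 0, 255, 0, 0, -10, 0]

```text
time_s: 4.05
ee_pos: [0.4364, 0.0755, 0.23]
eef_rot: [0.083, 0.997, 0.001, 0.002]
ft_force: [0.8, 1.3, -2.8]
opening: 0.0119
```

```bash
python3 - <<'E'
from h import *
s=r.observe();print(s["ft_force"],s["opening"],s["ee_pos"])
x,y,yaw=.556,-.163,.0335
mv((x,y,.28,yaw))
c=cam("wrist"); save(c,"lift")
E
```

```text
[ 0.76973505  1.28594267 -2.78963515] 0.011896864460397895 [0.43643342 0.07550201 0.22999036]
shift cm [-15.75 -21.54  -4.97] turn -0.199
```

View pics/lift.png

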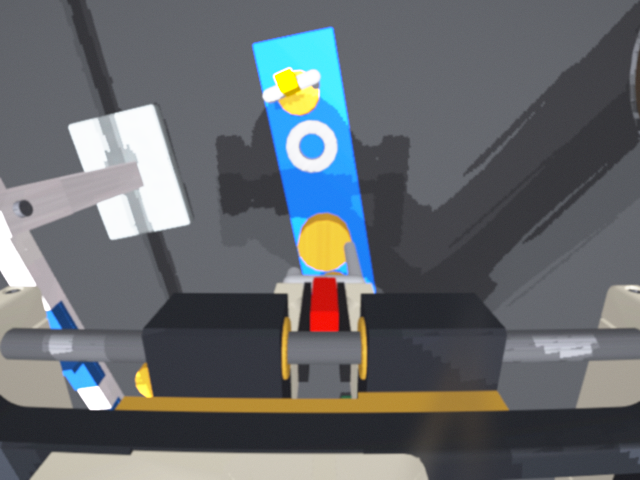

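Red is held straight and clear at (322,300). On to the standoff before the beam.

Emit:
send_rows:
  plan: [255, -2, -3, -3, -0.05, 255, -5, -7, -5, -0.1, 255, -8, -11, -5, -0.15, 255, -11, -15, -5, -0.2, 255, -13.5, -18.5, -5, -0.2]

```text
time_s: 4.6
ee_pos: [0.5374, -0.1316, 0.2753]
eef_rot: [-0.017, 1.0, 0.001, -0.001]
ft_force: [1.3, 1.5, -1.6]
opening: 0.0118
```

```bash
python3 -c "
from h import *
print(r.observe()['ee_pos'],r.observe()['time_s']);mv((.556,-.163,.263,.0335))"
```

```text
[ 0.53742578 -0.1315667   0.27533374] 4.6
shift cm [-1.75 -3.21  1.23] turn 0.001
```

Emit:
send_rows:
  plan: [255, -0.9, -1.6, 0.6, 0, 255, -1.8, -3.2, 1.2, 0, 255, -1.8, -3.2, 1.2, 0, 255, -1.8, -3.2, 1.2, 0]

```text
time_s: 5.0
ee_pos: [0.5557, -0.163, 0.2611]
eef_rot: [-0.017, 1.0, 0.001, -0.002]
ft_force: [-0.0, -0.3, -1.8]
opening: 0.0121
```

```bash
python3 - <<'E'
from h import *
import pickle
s=r.observe(); print(s['ee_pos'],s["ft_force"])
c=cam("wrist"); save(c,"pre1"); pickle.dump({k:np.array(c[k]) for k in("color","K","dist","o","R")},open("pre1.pkl","wb"))
print(blobs(c,(95,100,50),(125,255,255),60))
mv((.628,-.161,.263,.0335))
E
```

```text
[ 0.55568191 -0.16303671  0.26108693] [-0.02562301 -0.34271133 -1.7948313 ]
[([171, 171, 53, 112, 3613], [198.0, 226.0]), ([384, 265, 68, 30, 1935], [416.9, 279.6])]
shift cm [-7.21 -0.08 -0.13] turn 0.001
```

View pics/pre1.png

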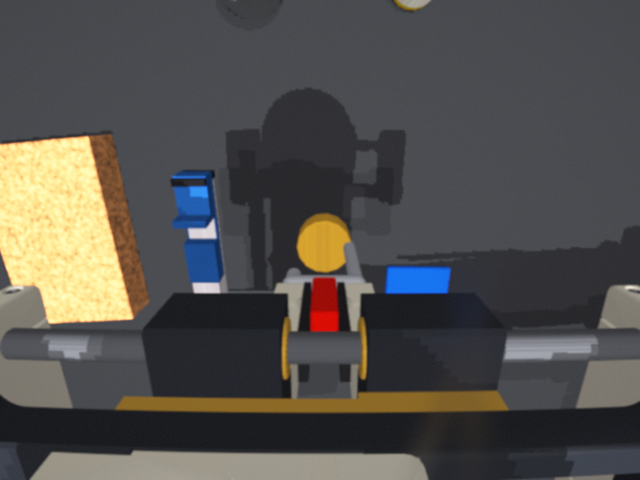

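pre1 shows the right outer shoe at left: inboard half from (187–222, 240) to (…,283), white notch at rows 227–239, raised wall at about (192,221); red weight at the centre, aligned across the beam.

```bash
python3 - <<'E'
from h import *
import pickle
c=pickle.load(open("pre1.pkl","rb"))
P=np.array([.62215,.0126]); y=np.array([-.0335,1])/np.hypot(.0335,1); x=np.array([y[1],-y[0]])
for n,uv,z in(("notch inboard edge",(204,240),.2035),("shoe inboard end",(205,283),.2),("left edge",(188,262),.202),("right edge",(221,262),.202),("left e2",(186,242),.203),("right e2",(219,242),.203)):
    p=onz(c,[uv],z)[0][:2]-P; print(n,"s",(p@y).round(4),"x",(p@x).round(4))
h=c["color"][262,180:235]; print(h.tolist()[::3])
E
```

```text
notch inboard edge s -0.1898 x -0.0017
shoe inboard end s -0.1608 x 0.0016
left edge s -0.1754 x 0.0098
right edge s -0.1755 x -0.0101
left e2 s -0.1884 x 0.0092
right e2 s -0.1884 x -0.0103
[[74, 77, 82], [74, 77, 81], [61, 79, 113], [31, 78, 150], [28, 77, 145], [29, 77, 145], [29, 75, 143], [28, 75, 143], [29, 73, 143], [29, 75, 145], [30, 79, 147], [30, 78, 146], [26, 68, 131], [21, 43, 83], [65, 73, 97], [77, 79, 84], [76, 77, 81], [79, 80, 84], [75, 76, 81]]
```

Emit:
send_rows:
  plan: [255, -1.5, 0, 0, 0, 255, -3, 0, 0, 0, 255, -4.5, 0, 0, 0, 255, -6, -0.1, 0, 0, 255, -7.2, -0.1, 0, 0]

```text
time_s: 5.55
ee_pos: [0.629, -0.1602, 0.2617]
eef_rot: [-0.018, 1.0, 0.001, -0.001]
ft_force: [-0.3, -0.3, -1.5]
opening: 0.0115
```

Emit:
send_rows:
  plan: [255, 0, 0, 0, 0, 255, 0, 0, 0, 0]

```text
time_s: 5.75
ee_pos: [0.6291, -0.1596, 0.2613]
eef_rot: [-0.018, 1.0, 0.001, -0.002]
ft_force: [0.9, 0.1, -1.8]
opening: 0.0112
```

```bash
python3 - <<'E'
from h import *
s=r.observe(); print(s['ee_pos'],s["ft_force"]);mv((.6280,-.161,.252,.0335))
E
```

```text
[ 0.62905695 -0.15959268  0.26130709] [ 0.93103019  0.07639936 -1.76887443]
shift cm [ 0.11 -0.14  0.93] turn 0.003
```

Emit:
send_rows:
  plan: [255, 0.1, -0.1, 0.5, 0, 255, 0.1, -0.1, 1, 0, 255, 0.1, -0.1, 1.3, 0, 255, 0.1, -0.1, 1.5, 0, 255, 0.1, -0.1, 1.7, 0]

```text
time_s: 6.25
ee_pos: [0.6279, -0.1607, 0.2442]
eef_rot: [-0.018, 1.0, 0.001, -0.002]
ft_force: [0.8, -0.4, -2.9]
opening: 0.0119
```

Emit:
send_rows:
  plan: [255, 0, 0, 0.15, 0, 255, 0, 0, 0.3, 0, 255, 0, 0, 0.45, 0, 255, 0, 0, 0.6, 0, 255, 0, 0, 0.75, 0]

```text
time_s: 6.75
ee_pos: [0.628, -0.1607, 0.2367]
eef_rot: [-0.018, 1.0, 0.001, -0.002]
ft_force: [-0.8, -0.6, -2.2]
opening: 0.0116
```

```bash
python3 - <<'E'
from h import *
s=r.observe(); print(s['ee_pos'],s["ft_force"])
c=cam("scene"); B=[b for b in blobs(c,(100,120,50),(125,255,255),30) if b[1][0]<350]; print(B)
save(c,"sc2")
E
```

```text
[ 0.62796414 -0.1607249   0.2367166 ] [-0.83484733 -0.61754359 -2.21323011]
[([253, 206, 13, 14, 118], [259.3, 212.4]), ([261, 221, 14, 16, 119], [267.5, 228.3]), ([301, 293, 15, 17, 155], [308.0, 301.0]), ([311, 310, 17, 20, 170], [318.8, 319.8]), ([325, 336, 14, 19, 147], [331.9, 344.7]), ([337, 357, 17, 20, 198], [344.6, 365.6])]
```

Emit:
send_rows:
  plan: [255, 0, -0.2, 0, 0, 255, 0, -0.4, 0, 0, 255, 0, -0.6, 0, 0, 255, 0, -0.8, 0, 0, 255, 0, -1.0, 0, 0]

```text
time_s: 7.3
ee_pos: [0.6282, -0.1709, 0.2364]
eef_rot: [-0.018, 1.0, 0.001, -0.002]
ft_force: [-0.2, -0.0, -1.7]
opening: 0.0117
```

Emit:
send_rows:
  plan: [255, 0, -0.2, 0, 0, 255, 0, -0.4, 0, 0, 255, 0, -0.6, 0, 0, 255, 0, -0.7, 0, 0, 255, 0, -0.8, 0, 0]

```text
time_s: 7.8
ee_pos: [0.6285, -0.1791, 0.2364]
eef_rot: [-0.018, 1.0, 0.001, -0.002]
ft_force: [-0.1, -0.6, -1.6]
opening: 0.0116
```

Emit:
send_rows:
  plan: [255, 0, -0.1, 0, 0, 255, 0, -0.2, 0, 0, 255, 0, -0.3, 0, 0]

```text
time_s: 8.1
ee_pos: [0.6286, -0.182, 0.2363]
eef_rot: [-0.018, 1.0, 0.001, -0.002]
ft_force: [-0.2, 1.0, -2.0]
opening: 0.0119
```

Emit:
send_rows:
  plan: [255, 0, -0.1, 0, 0, 255, 0, -0.2, 0, 0, 255, 0, -0.3, 0, 0]

```text
time_s: 8.4
ee_pos: [0.6286, -0.1829, 0.2353]
eef_rot: [-0.018, 1.0, 0.003, -0.002]
ft_force: [-0.1, 11.6, -4.3]
opening: 0.0117
```

```bash
cat > st.py <<'E'
from h import *
import sys
s=r.observe(); P=np.array([.62215,.0126]); y=np.array([-.0335,1])/np.hypot(.0335,1); x=np.array([y[1],-y[0]]); p=s["ee_pos"][:2]-P
print(s["time_s"],"s",(p@y).round(4),"x",(p@x).round(4),"z",s["ee_pos"][2].round(4),"F",np.round(s["ft_force"],1),"tq",np.round(s["wrist_torque"],2))
c=cam("scene"); print([b[1]+[b[0][4]] for b in blobs(c,(100,120,50),(125,255,255),30) if b[1][0]<350]); save(c,"last")
E
python3 st.py
```

```text
8.4 s -0.1956 x -0.0001 z 0.2353 F [-0.1 11.6 -4.3] tq [ 4.46 -0.1   0.05]
[[246.8, 190.3, 100], [259.2, 212.0, 123], [267.6, 228.0, 123], [307.9, 301.3, 148], [318.7, 320.1, 165], [332.0, 345.3, 150], [344.5, 366.2, 192]]
```

Wall felt at 11.6 N with the bar dropped into the notch. Backing off 2 mm, then lowering until the beam is level.

Emit:
send_rows:
  plan: [255, 0, 0.2, 0, 0, 255, 0, 0.2, 0.15, 0, 255, 0, 0.2, 0.3, 0, 255, 0, 0.19, 0.5, 0, 255, 0, 0.18, 0.7, 0]

```text
time_s: 8.95
ee_pos: [0.6286, -0.1814, 0.2282]
eef_rot: [-0.018, 1.0, 0.002, -0.002]
ft_force: [-0.2, -1.4, -0.7]
opening: 0.0114
```

```bash
python3 st.py
```

```text
8.95 s -0.1941 x -0.0001 z 0.2282 F [-0.2 -1.4 -0.7] tq [-0.41 -0.17 -0.04]
[[247.2, 191.8, 96], [259.4, 213.0, 123], [267.6, 228.4, 122], [308.0, 300.7, 149], [318.8, 319.3, 170], [332.0, 344.4, 148], [344.7, 365.1, 199]]
```

Emit:
send_rows:
  plan: [255, 0, -0.01, 0.2, 0, 255, 0, -0.02, 0.4, 0, 255, 0, -0.03, 0.6, 0, 255, 0, -0.04, 0.8, 0, 255, 0, -0.05, 1.0, 0]

```text
time_s: 9.5
ee_pos: [0.6285, -0.1822, 0.2178]
eef_rot: [-0.018, 1.0, 0.002, -0.002]
ft_force: [0.6, -2.1, 0.0]
opening: 0.0117
```

Emit:
send_rows:
  plan: [255, 0, -0.01, 0.2, 0, 255, 0, -0.02, 0.4, 0, 255, 0, -0.03, 0.6, 0, 255, 0, -0.03, 0.75, 0, 255, 0, -0.03, 0.75, 0]

```text
time_s: 10.0
ee_pos: [0.6285, -0.1825, 0.2101]
eef_rot: [-0.018, 1.0, 0.002, -0.002]
ft_force: [0.6, -2.3, 0.3]
opening: 0.0118
```

```bash
python3 st.py
```

```text
10.0 s -0.1952 x -0.0002 z 0.2101 F [ 0.6 -2.3  0.3] tq [-0.74 -0.12  0.03]
[[248.2, 196.6, 87], [259.9, 216.2, 114], [267.8, 230.4, 111], [308.0, 299.0, 150], [318.6, 316.5, 176], [332.1, 341.3, 152], [345.0, 361.4, 211]]
```

Emit:
send_rows:
  plan: [255, 0, -0.1, 0, 0, 255, 0, -0.1, 0, 0, 255, 0, -0.1, 0, 0, 150, 0, -0.1, 0, 0, 150, 0, -0.1, 0, 0]

```text
time_s: 10.55
ee_pos: [0.6285, -0.1835, 0.2103]
eef_rot: [-0.018, 1.0, 0.002, -0.002]
ft_force: [-0.3, 0.3, -0.5]
opening: 0.0226
```

Emit:
send_rows:
  plan: [150, 0, 0, 0, 0, 150, 0, 0, -1.5, 0, 150, 0, 0, -4, 0, 150, 0, 0, -7, 0, 150, 0, 0, -8, 0]

```text
time_s: 11.05
ee_pos: [0.63, -0.1842, 0.294]
eef_rot: [-0.018, 1.0, 0.002, 0.0]
ft_force: [-0.1, -0.5, 0.8]
opening: 0.0361
```

```bash
python3 st.py; python3 -c "
from h import *
mv((.443,-.034,.26,.22),(.443,-.034,.125,.22))"
```

```text
11.05 s -0.197 x 0.0013 z 0.294 F [-0.1 -0.5  0.8] tq [ 0.04 -0.15 -0.01]
[[248.1, 196.7, 86], [259.9, 216.3, 114], [267.8, 230.4, 111], [308.1, 299.0, 150], [318.6, 316.4, 179], [332.1, 341.3, 153], [345.0, 361.3, 211]]
shift cm [18.16 15.69  3.47] turn -0.184
shift cm [18.17 15.64 16.97] turn -0.184
```

View pics/last.png

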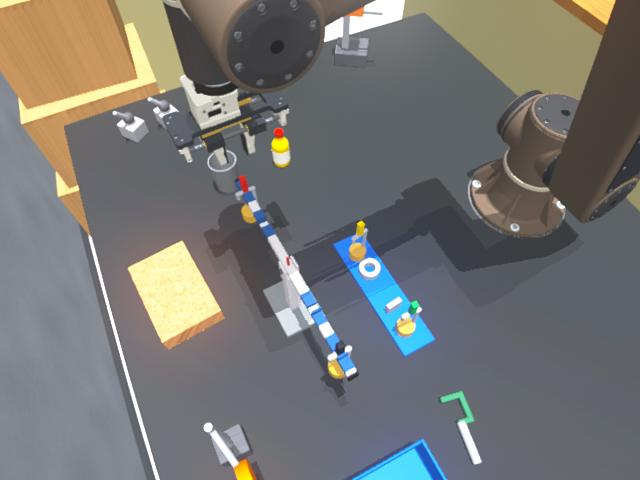

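Red hangs at about (246,195), beam level and still. Now yellow.

Emit:
send_rows:
  plan: [60, 3.5, 3, 0, -0.05, 60, 7, 6, 0, -0.1, 60, 10.5, 9, 1, -0.15, 60, 14, 12, 2, -0.2, 60, 17, 15, 3.5, -0.2]

```text
time_s: 11.6
ee_pos: [0.4529, -0.0398, 0.2589]
eef_rot: [-0.119, 0.993, 0.002, 0.001]
ft_force: [0.5, 1.9, 0.1]
opening: 0.0656
```

Emit:
send_rows:
  plan: [60, 0, 0, 0, 0]

```text
time_s: 11.7
ee_pos: [0.4484, -0.0382, 0.2567]
eef_rot: [-0.12, 0.993, 0.002, -0.001]
ft_force: [0.8, -0.7, 0.2]
opening: 0.0663
```

```bash
python3 -c "
from h import *
print(r.observe()['ee_pos']);mv((.4435,-.034,.125,.237))"
```

```text
[ 0.44835553 -0.03821113  0.25673814]
shift cm [ 0.36  0.46 13.18] turn 0.003
```

Emit:
send_rows:
  plan: [60, 0.4, 0.5, 4, 0, 60, 0.4, 0.5, 8, 0, 60, 0.4, 0.5, 11, 0, 100, 0.4, 0.5, 13, 0, 255, 0.4, 0.5, 13, 0]

```text
time_s: 12.2
ee_pos: [0.4409, -0.0345, 0.1239]
eef_rot: [-0.119, 0.993, 0.002, -0.004]
ft_force: [0.1, -0.4, -0.3]
opening: 0.0561
```

Emit:
send_rows:
  plan: [255, 0, 0, 0, 0, 255, 0, 0, 0, 0, 255, 0, 0, 0, 0, 255, 0, 0, 0, 0, 255, 0, 0, 0, 0]

```text
time_s: 12.7
ee_pos: [0.4412, -0.0344, 0.1245]
eef_rot: [-0.119, 0.993, 0.002, -0.003]
ft_force: [-0.6, 0.3, -0.3]
opening: 0.0166
```

Emit:
send_rows:
  plan: [255, 0, 0, 0, 0, 255, 0, 0, 0, 0, 255, 0, 0, 0, 0]

```text
time_s: 13.0
ee_pos: [0.441, -0.0344, 0.1244]
eef_rot: [-0.119, 0.993, 0.002, -0.003]
ft_force: [-0.2, -0.4, -0.5]
opening: 0.0118
```

Emit:
send_rows:
  plan: [255, 0, 0, -2, 0, 255, 0, 0, -6, 0, 255, 0, 0, -10, 0, 255, 0, 0, -13, 0, 255, 0, 0, -13, 0]

```text
time_s: 13.5
ee_pos: [0.4441, -0.0345, 0.2587]
eef_rot: [-0.12, 0.993, 0.002, 0.001]
ft_force: [-0.3, 0.4, -2.1]
opening: 0.0115
```

```bash
python3 -c "
from h import *
print(r.observe()['ee_pos'],r.observe()['ft_force'],r.observe()['opening']);mv((.548,.086,.245,.0335))"
```

```text
[ 0.44408145 -0.03453616  0.25867961] [-0.3247098   0.44608651 -2.11587879] 0.01152962733654494
shift cm [-12.95   9.24   1.43] turn 0.206
```

Emit:
send_rows:
  plan: [255, -2.5, 2, 0, 0.05, 255, -5.5, 4, 0, 0.1, 255, -8.5, 6, 0.5, 0.15, 255, -11.5, 8, 1, 0.206, 255, -13, 9.2, 1.4, 0.206]

```text
time_s: 14.0
ee_pos: [0.5496, 0.0874, 0.2435]
eef_rot: [-0.016, 1.0, 0.002, -0.0]
ft_force: [0.6, -0.6, -2.2]
opening: 0.0119
```

Emit:
send_rows:
  plan: [255, 0, 0, 0, 0, 255, 0, 0, 0, 0]

```text
time_s: 14.2
ee_pos: [0.5489, 0.0874, 0.2419]
eef_rot: [-0.017, 1.0, 0.002, -0.002]
ft_force: [-0.3, 0.0, -1.5]
opening: 0.0117
```

```bash
python3 - <<'E'
from h import *
import pickle
s=r.observe(); print(s['ee_pos'],s["ft_force"])
c=cam("wrist"); save(c,"pre2"); pickle.dump({k:np.array(c[k]) for k in("color","K","dist","o","R")},open("pre2.pkl","wb"))
print(blobs(c,(95,100,50),(125,255,255),60))
P=np.array([.62215,.0126]); y=np.array([-.0335,1])/np.hypot(.0335,1); x=np.array([y[1],-y[0]])
for s in(.058,.064,.090,.104): print(s,proj(c,[[*(P+y*s),.183]]))
E
```

```text
[0.54886193 0.08742524 0.24188326] [-0.34092096  0.02353617 -1.47714717]
[([386, 24, 100, 271, 16423], [433.0, 145.7]), ([429, 124, 20, 24, 367], [438.4, 135.2]), ([187, 239, 41, 55, 1491], [206.7, 263.7])]
0.058 [[204.04803586 234.62342105]]
0.064 [[205.04758083 244.3608577 ]]
0.09 [[209.27552787 284.7028818 ]]
0.104 [[211.48005211 305.22338988]]
```

View pics/pre2.png

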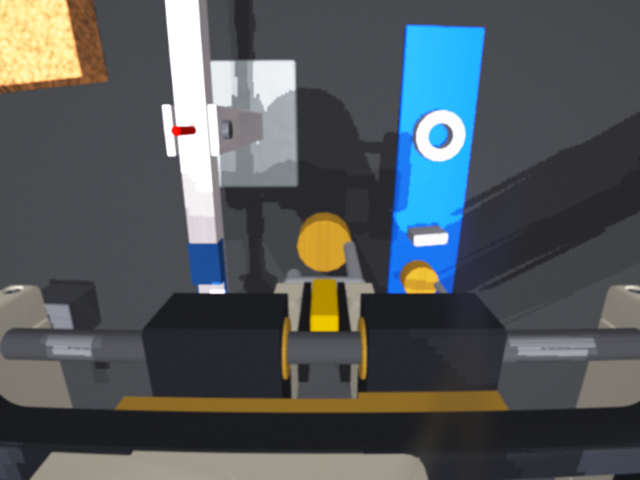

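pre2 shows the left inner shoe's inboard half at rows 243–284, columns 190–224: notch centre about 96.5 mm, agreeing with the first measurement; yellow held straight.

Emit:
send_rows:
  plan: [255, -1.5, 0, 0, 0, 255, -3, -0.1, 0, 0, 255, -4.5, -0.1, 0, 0, 255, -6, -0.1, 0, 0, 255, -7.05, -0.1, 0, 0]

```text
time_s: 14.75
ee_pos: [0.6202, 0.0876, 0.2427]
eef_rot: [-0.016, 1.0, 0.002, -0.001]
ft_force: [-0.6, 0.3, -2.4]
opening: 0.0115
```

Emit:
send_rows:
  plan: [255, 0, 0, 0, 0, 255, 0, 0, 0, 0]

```text
time_s: 14.95
ee_pos: [0.62, 0.0871, 0.2425]
eef_rot: [-0.016, 1.0, 0.002, -0.001]
ft_force: [0.2, -0.1, -1.2]
opening: 0.0116
```

```bash
python3 st.py
```

```text
14.95 s 0.0745 x 0.0003 z 0.2425 F [ 0.2 -0.1 -1.2] tq [ 0.03 -0.09  0.  ]
[[237.7, 184.6, 31], [248.2, 196.5, 95], [259.0, 215.1, 89], [340.8, 243.7, 117], [347.8, 254.2, 95], [308.8, 300.3, 120], [318.5, 316.5, 178], [331.9, 341.4, 158], [345.1, 361.3, 217]]
```

Emit:
send_rows:
  plan: [255, 0, 0, 0.5, 0, 255, 0, 0, 1, 0, 255, 0, 0, 1.5, 0, 255, 0, 0, 1.7, 0, 255, 0, 0, 1.9, 0]

```text
time_s: 15.5
ee_pos: [0.6195, 0.0873, 0.2233]
eef_rot: [-0.016, 1.0, 0.002, -0.001]
ft_force: [1.0, 0.1, -1.4]
opening: 0.0116
```

Emit:
send_rows:
  plan: [255, 0, 0, 0.15, 0, 255, 0, 0, 0.3, 0, 255, 0, 0, 0.45, 0, 255, 0, 0, 0.55, 0, 255, 0, 0, 0.55, 0]

```text
time_s: 16.0
ee_pos: [0.6197, 0.0874, 0.2179]
eef_rot: [-0.016, 1.0, 0.002, -0.001]
ft_force: [-0.9, 0.5, -0.2]
opening: 0.0119
```

```bash
python3 st.py
```

```text
16.0 s 0.0748 x 0.0 z 0.2179 F [-0.9  0.5 -0.2] tq [ 0.26 -0.01 -0.03]
[[237.3, 182.3, 34], [247.8, 194.8, 96], [259.0, 214.7, 107], [340.5, 248.0, 160], [349.7, 261.3, 66], [310.0, 303.1, 65], [318.6, 317.5, 171], [332.0, 342.7, 159], [345.1, 362.8, 210]]
```

Emit:
send_rows:
  plan: [255, 0, 0.2, -0.1, 0, 255, 0, 0.4, -0.1, 0, 255, 0, 0.6, -0.1, 0, 255, 0, 0.8, -0.1, 0, 255, 0, 1.0, -0.1, 0]

```text
time_s: 16.55
ee_pos: [0.6193, 0.0976, 0.2189]
eef_rot: [-0.016, 1.0, 0.002, -0.001]
ft_force: [-0.7, -0.3, -1.6]
opening: 0.012
```

Emit:
send_rows:
  plan: [255, 0, 0.2, 0, 0, 255, 0, 0.4, 0, 0, 255, 0, 0.6, 0, 0, 255, 0, 0.7, 0, 0, 255, 0, 0.8, 0, 0]

```text
time_s: 17.05
ee_pos: [0.619, 0.1057, 0.2189]
eef_rot: [-0.016, 1.0, 0.002, -0.001]
ft_force: [-0.1, 0.4, -2.2]
opening: 0.0117
```

Emit:
send_rows:
  plan: [255, 0, 0.1, 0, 0, 255, 0, 0.2, 0, 0]

```text
time_s: 17.25
ee_pos: [0.6189, 0.1078, 0.2188]
eef_rot: [-0.016, 1.0, 0.002, -0.001]
ft_force: [0.2, 0.8, -1.8]
opening: 0.0116
```

```bash
python3 st.py
```

```text
17.25 s 0.0952 x -0.0001 z 0.2188 F [ 0.2  0.8 -1.8] tq [-0.   -0.04  0.04]
[[237.7, 184.6, 31], [248.2, 196.5, 95], [259.9, 216.0, 115], [267.3, 230.3, 96], [347.2, 257.5, 186], [318.5, 316.2, 172], [331.9, 341.4, 157], [345.0, 361.4, 212]]
```

Beam is level again, so the bar has come over the notch; feeling for the wall.

Emit:
send_rows:
  plan: [255, 0, 0.1, 0, 0, 255, 0, 0.15, 0, 0]

```text
time_s: 17.5
ee_pos: [0.6188, 0.1092, 0.2188]
eef_rot: [-0.016, 1.0, 0.002, -0.001]
ft_force: [0.5, -1.8, -2.5]
opening: 0.0117
```

Emit:
send_rows:
  plan: [255, 0, 0.08, 0, 0, 255, 0, 0.12, 0, 0]

```text
time_s: 17.7
ee_pos: [0.6188, 0.1095, 0.2188]
eef_rot: [-0.016, 1.0, 0.001, -0.002]
ft_force: [1.3, -6.4, -3.0]
opening: 0.012
```

Emit:
send_rows:
  plan: [255, 0, -0.15, 0.1, 0, 255, 0, -0.17, 0.3, 0, 255, 0, -0.17, 0.5, 0, 255, 0, -0.17, 0.7, 0, 255, 0, -0.17, 0.9, 0]

```text
time_s: 18.2
ee_pos: [0.6188, 0.108, 0.2097]
eef_rot: [-0.016, 1.0, 0.001, -0.002]
ft_force: [0.2, -0.0, -0.2]
opening: 0.0116
```

Emit:
send_rows:
  plan: [255, 0, 0, 0.2, 0, 255, 0, 0, 0.4, 0, 255, 0, 0, 0.55, 0, 255, 0, 0, 0.55, 0]

```text
time_s: 18.6
ee_pos: [0.6189, 0.1079, 0.2042]
eef_rot: [-0.016, 1.0, 0.001, -0.002]
ft_force: [0.1, -0.7, 1.1]
opening: 0.0119
```

```bash
python3 st.py
```

```text
18.6 s 0.0954 x -0.0001 z 0.2042 F [ 0.1 -0.7  1.1] tq [-0.26  0.19  0.03]
[[236.4, 178.8, 34], [247.2, 192.0, 107], [259.4, 213.0, 122], [266.9, 228.5, 102], [348.0, 261.8, 141], [318.6, 318.7, 174], [331.9, 344.5, 156], [344.7, 365.0, 200]]
```

Emit:
send_rows:
  plan: [255, 0, 0, -0.1, 0, 255, 0, 0, -0.2, 0, 255, 0, 0, -0.2, 0, 255, 0, 0, -0.2, 0, 150, 0, 0, -0.2, 0]

```text
time_s: 19.15
ee_pos: [0.619, 0.1081, 0.2064]
eef_rot: [-0.016, 1.0, 0.001, -0.001]
ft_force: [0.0, -0.2, 0.5]
opening: 0.0153
```

Emit:
send_rows:
  plan: [150, 0, 0, 0, 0, 150, 0, 0, 0, 0, 150, 0, 0, -1.5, 0, 150, 0, 0, -4.5, 0, 150, 0, 0, -8, 0]

```text
time_s: 19.65
ee_pos: [0.6187, 0.1078, 0.2861]
eef_rot: [-0.016, 1.0, 0.0, -0.003]
ft_force: [0.7, 0.4, 0.2]
opening: 0.036
```

```bash
python3 st.py; python3 -c "
from h import *
mv((.443,.1675,.26,-.02))"
```

```text
19.65 s 0.0952 x -0.0002 z 0.2861 F [0.7 0.4 0.2] tq [ 0.14 -0.15  0.  ]
[[236.7, 180.4, 32], [247.6, 193.4, 102], [258.1, 212.8, 82], [306.0, 299.2, 92], [318.8, 318.3, 167], [332.0, 343.7, 153], [345.0, 364.0, 206]]
shift cm [17.65  6.54  3.32] turn 0.053
```

Emit:
send_rows:
  plan: [60, 3.5, 1.3, 0, 0.02, 60, 7.5, 2.6, 0, 0.05, 60, 11.5, 4, 1, 0.053, 60, 15, 5.5, 2, 0.053, 60, 17.6, 6.5, 3.3, 0.053]

```text
time_s: 20.2
ee_pos: [0.442, 0.1676, 0.2604]
eef_rot: [0.01, 1.0, 0.002, 0.003]
ft_force: [0.9, 1.4, 0.1]
opening: 0.0661
```

Emit:
send_rows:
  plan: [60, 0, 0, 0, 0]

```text
time_s: 20.3
ee_pos: [0.4389, 0.1677, 0.2595]
eef_rot: [0.009, 1.0, 0.002, 0.002]
ft_force: [-0.0, 0.3, 0.3]
opening: 0.0669
```

```bash
python3 -c "
from h import *
print(r.observe()['ee_pos']);mv((.4435,.1675,.125,-.02))"
```

```text
[0.43893439 0.16770682 0.25948445]
shift cm [-0.39 -0.08 13.45] turn 0.002
```

Emit:
send_rows:
  plan: [60, -0.5, -0.1, 4, 0, 60, -0.5, -0.1, 8, 0, 60, -0.5, -0.1, 11, 0, 100, -0.5, -0.1, 13.3, 0, 255, -0.5, -0.1, 13.3, 0]

```text
time_s: 20.8
ee_pos: [0.4435, 0.166, 0.1239]
eef_rot: [0.009, 1.0, 0.001, 0.0]
ft_force: [-0.5, -1.1, 0.1]
opening: 0.0563
```

Emit:
send_rows:
  plan: [255, 0, 0, 0, 0, 255, 0, 0, 0, 0, 255, 0, 0, 0, 0, 255, 0, 0, 0, 0, 255, 0, 0, 0, 0]

```text
time_s: 21.3
ee_pos: [0.4438, 0.1662, 0.1246]
eef_rot: [0.009, 1.0, 0.001, 0.001]
ft_force: [-0.3, -0.4, 1.4]
opening: 0.0165
```

Emit:
send_rows:
  plan: [255, 0, 0, 0, 0, 255, 0, 0, 0, 0, 255, 0, 0, 0, 0]

```text
time_s: 21.6
ee_pos: [0.4436, 0.1662, 0.1245]
eef_rot: [0.009, 1.0, 0.001, 0.001]
ft_force: [-0.2, -0.5, -0.1]
opening: 0.0116
```

Emit:
send_rows:
  plan: [255, 0, 0, -2, 0, 255, 0, 0, -6, 0, 255, 0, 0, -10, 0, 255, 0, 0, -14, 0, 255, 0, 0, -14, 0]

```text
time_s: 22.1
ee_pos: [0.4458, 0.1672, 0.2701]
eef_rot: [0.009, 1.0, 0.004, 0.005]
ft_force: [-0.7, 0.3, -2.0]
opening: 0.0118
```

```bash
python3 -c "
from h import *
print(r.observe()['ee_pos'],r.observe()['ft_force'],r.observe()['opening']);mv((.5535,-.0695,.252,.0335))"
```

```text
[0.44575109 0.16720836 0.27008304] [-0.70707664  0.32537195 -1.98802422] 0.011822829524649603
shift cm [-11.17 -23.49   1.74] turn -0.051
```

Emit:
send_rows:
  plan: [255, -1.5, -4, 0, 0, 255, -3.5, -8.5, 0, 0, 255, -6, -13, 0, -0.02, 255, -8.5, -17.5, 0.5, -0.05, 255, -10.8, -22, 1.7, -0.05]

```text
time_s: 22.6
ee_pos: [0.5489, -0.0519, 0.2536]
eef_rot: [-0.017, 1.0, 0.004, 0.006]
ft_force: [0.6, 1.3, -1.3]
opening: 0.0116
```

Emit:
send_rows:
  plan: [255, 0, -0.5, 0, 0, 255, 0, -0.7, 0.2, 0, 255, 0, -0.7, 0.2, 0]

```text
time_s: 22.9
ee_pos: [0.5486, -0.0587, 0.2507]
eef_rot: [-0.017, 1.0, 0.004, 0.005]
ft_force: [0.2, 0.4, -2.5]
opening: 0.012
```

```bash
python3 st.py; python3 - <<'E'
from h import *
c=cam("wrist"); save(c,"pre3")
print(blobs(c,(95,100,50),(125,255,255),60))
P=np.array([.62215,.0126]); y=np.array([-.0335,1])/np.hypot(.0335,1); x=np.array([y[1],-y[0]])
for s in(-.070,-.096,-.103,-.110,-.136): print(s,proj(c,[[*(P+y*s),.183-.065*s]]).round(0))
mv((*(P+y*-.081),.249,.0335))
E
```

```text
22.9 s -0.0688 x -0.0759 z 0.2507 F [ 0.2  0.4 -2.5] tq [ 0.09  0.01 -0.03]
[[236.8, 180.5, 30], [247.7, 193.3, 104], [259.5, 214.0, 119], [267.6, 229.2, 104], [306.0, 299.1, 89], [318.8, 318.0, 179], [332.2, 343.4, 153], [345.0, 363.9, 206]]
[([164, 0, 35, 18, 336], [184.7, 5.5]), ([159, 40, 47, 56, 2243], [181.9, 67.3]), ([170, 145, 51, 111, 3490], [196.4, 198.5]), ([385, 176, 96, 142, 7521], [427.8, 232.2]), ([413, 262, 19, 15, 215], [422.2, 269.2])]
-0.07 [[203. 258.]]
-0.096 [[198. 218.]]
-0.103 [[196. 207.]]
-0.11 [[195. 195.]]
-0.136 [[189. 149.]]
shift cm [-7.56 -1.33  0.34] turn 0.002
```

View pics/pre3.png

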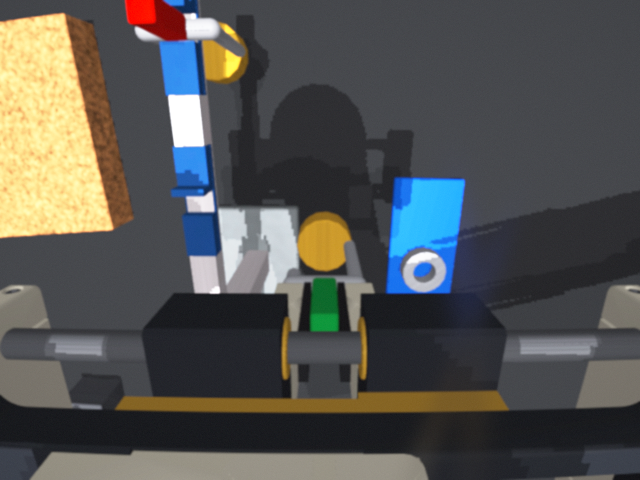

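pre3 shows the right inner shoe's inboard half at rows 213–256, wall at row 191, so the notch centre is about -104 mm; red hangs well beyond at (165,20).

Emit:
send_rows:
  plan: [255, -1.5, -1.3, 0.1, 0, 255, -3, -1.3, 0.2, 0, 255, -4.5, -1.3, 0.2, 0, 255, -6, -1.3, 0.2, 0, 255, -7.55, -1.3, 0.2, 0]

```text
time_s: 23.5
ee_pos: [0.6257, -0.0666, 0.2507]
eef_rot: [-0.018, 1.0, 0.004, 0.006]
ft_force: [-0.1, -0.6, -1.0]
opening: 0.0118
```

Emit:
send_rows:
  plan: [255, 0, 0, 0, 0, 255, 0, 0, 0, 0]

```text
time_s: 23.7
ee_pos: [0.6258, -0.0654, 0.2504]
eef_rot: [-0.019, 1.0, 0.004, 0.006]
ft_force: [-0.5, -0.6, -2.1]
opening: 0.0117
```

```bash
python3 st.py
```

```text
23.7 s -0.0781 x 0.001 z 0.2504 F [-0.5 -0.6 -2.1] tq [0.03 0.04 0.03]
[[268.1, 229.8, 93], [306.0, 299.2, 95], [318.7, 318.3, 166], [332.0, 343.3, 157], [344.8, 363.8, 206]]
```

Emit:
send_rows:
  plan: [255, 0.1, -0.2, 0.6, 0, 255, 0.1, -0.2, 1.2, 0, 255, 0.1, -0.2, 1.7, 0, 255, 0.1, -0.2, 2.0, 0, 255, 0.1, -0.2, 2.2, 0]

```text
time_s: 24.25
ee_pos: [0.6246, -0.0676, 0.2281]
eef_rot: [-0.019, 1.0, 0.004, 0.006]
ft_force: [-0.7, 0.2, -1.6]
opening: 0.0115
```

Emit:
send_rows:
  plan: [255, 0, 0, 0.15, 0, 255, 0, 0, 0.3, 0, 255, 0, 0, 0.45, 0, 255, 0, 0, 0.55, 0, 255, 0, 0, 0.55, 0]

```text
time_s: 24.75
ee_pos: [0.6246, -0.0676, 0.2225]
eef_rot: [-0.019, 1.0, 0.004, 0.006]
ft_force: [-0.1, -0.5, -1.5]
opening: 0.0118
```

```bash
python3 st.py
```

```text
24.75 s -0.0802 x -0.0002 z 0.2225 F [-0.1 -0.5 -1.5] tq [ 0.01 -0.06 -0.01]
[[305.9, 298.9, 97], [318.7, 317.7, 169], [332.0, 343.0, 156], [344.9, 363.3, 209]]
```

Emit:
send_rows:
  plan: [255, 0, -0.2, 0.05, 0, 255, 0, -0.4, 0.05, 0, 255, 0, -0.6, 0.05, 0, 255, 0, -0.8, 0.05, 0, 255, 0, -1.0, 0.05, 0]

```text
time_s: 25.3
ee_pos: [0.625, -0.0777, 0.2221]
eef_rot: [-0.019, 1.0, 0.004, 0.006]
ft_force: [0.5, -0.3, -1.1]
opening: 0.0117
```

Emit:
send_rows:
  plan: [255, 0, -0.2, 0, 0, 255, 0, -0.4, 0, 0, 255, 0, -0.6, 0, 0, 255, 0, -0.8, 0, 0, 255, 0, -1.0, 0, 0]

```text
time_s: 25.8
ee_pos: [0.6254, -0.0879, 0.222]
eef_rot: [-0.019, 1.0, 0.004, 0.006]
ft_force: [-0.1, 1.4, -2.0]
opening: 0.0119
```

```bash
python3 st.py
```

```text
25.8 s -0.1006 x -0.0001 z 0.222 F [-0.1  1.4 -2. ] tq [ 0.1  -0.01 -0.01]
[[267.6, 229.2, 107], [305.9, 298.9, 98], [318.7, 317.9, 171], [332.2, 343.0, 154], [344.9, 363.4, 208]]
```

Emit:
send_rows:
  plan: [255, 0, -0.1, 0, 0, 255, 0, -0.2, 0, 0]

```text
time_s: 26.05
ee_pos: [0.6253, -0.0903, 0.2218]
eef_rot: [-0.019, 1.0, 0.004, 0.005]
ft_force: [0.2, -0.2, -2.0]
opening: 0.012
```

Emit:
send_rows:
  plan: [255, 0, -0.08, 0, 0, 255, 0, -0.15, 0, 0]

```text
time_s: 26.25
ee_pos: [0.6254, -0.0919, 0.2217]
eef_rot: [-0.019, 1.0, 0.004, 0.005]
ft_force: [0.6, -0.3, -2.8]
opening: 0.0119
```

```bash
python3 st.py
```

```text
26.25 s -0.1045 x -0.0003 z 0.2217 F [ 0.6 -0.3 -2.8] tq [ 0.04 -0.03 -0.01]
[[267.6, 229.0, 108], [305.9, 299.2, 94], [318.9, 318.3, 172], [332.1, 343.4, 154], [344.9, 363.8, 205]]
```

Emit:
send_rows:
  plan: [255, 0, -0.08, 0, 0, 255, 0, -0.15, 0, 0]

```text
time_s: 26.5
ee_pos: [0.6254, -0.0926, 0.2214]
eef_rot: [-0.019, 1.0, 0.005, 0.005]
ft_force: [0.2, 6.5, -2.9]
opening: 0.0118
```

Emit:
send_rows:
  plan: [255, 0, -0.06, 0, 0, 255, 0, -0.1, 0, 0]

```text
time_s: 26.7
ee_pos: [0.6254, -0.0927, 0.2211]
eef_rot: [-0.019, 1.0, 0.005, 0.005]
ft_force: [0.3, 7.2, -2.6]
opening: 0.0116
```

Emit:
send_rows:
  plan: [255, 0, 0.18, 0.1, 0, 255, 0, 0.19, 0.3, 0, 255, 0, 0.19, 0.5, 0, 255, 0, 0.18, 0.7, 0, 255, 0, 0.17, 0.9, 0]

```text
time_s: 27.2
ee_pos: [0.6254, -0.0912, 0.2121]
eef_rot: [-0.019, 1.0, 0.005, 0.005]
ft_force: [-0.0, 0.8, -0.1]
opening: 0.0118
```

Emit:
send_rows:
  plan: [255, 0, 0, 0.1, 0, 255, 0, 0, 0.15, 0, 255, 0, 0, 0.15, 0]

```text
time_s: 27.5
ee_pos: [0.6255, -0.0913, 0.2106]
eef_rot: [-0.019, 1.0, 0.005, 0.005]
ft_force: [-0.2, 0.1, 0.5]
opening: 0.0117
```

```bash
python3 st.py
```

```text
27.5 s -0.1039 x -0.0002 z 0.2106 F [-0.2  0.1  0.5] tq [0.09 0.2  0.05]
[[267.6, 230.1, 106], [305.8, 298.0, 97], [318.5, 316.4, 170], [332.2, 341.5, 159], [345.0, 361.4, 215]]
```

Beam level with the load transferred; releasing.

Emit:
send_rows:
  plan: [255, 0, 0, 0, 0, 150, 0, 0, 0, 0, 150, 0, 0, 0, 0, 150, 0, 0, 0, 0, 150, 0, 0, 0, 0]

```text
time_s: 28.05
ee_pos: [0.6255, -0.0912, 0.2108]
eef_rot: [-0.019, 1.0, 0.005, 0.005]
ft_force: [-0.2, 0.7, -1.2]
opening: 0.0344
```

Emit:
send_rows:
  plan: [150, 0, 0, -1.5, 0, 150, 0, 0, -4.5, 0, 150, 0, 0, -8, 0, 150, 4, 0, -10, 0, 150, 8, 0, -11, 0]

```text
time_s: 28.55
ee_pos: [0.5446, -0.0954, 0.3213]
eef_rot: [-0.019, 1.0, 0.005, 0.006]
ft_force: [0.1, 0.6, 0.8]
opening: 0.0362
```

Emit:
send_rows:
  plan: [150, 4, 0, 0, 0, 150, 8, 0, 0, 0, 150, 10, 0, 0, 0, 150, 10, 0, 0, 0, 150, 10, 0, 0, 0]

```text
time_s: 29.05
ee_pos: [0.4449, -0.0992, 0.3208]
eef_rot: [-0.019, 1.0, 0.005, 0.007]
ft_force: [-0.2, 0.1, -0.6]
opening: 0.0362
```

```bash
python3 st.py; python3 - <<'E'
from h import *
c=cv2.imread("pics/last.png"); cv2.imwrite("pics/fin.png",cv2.resize(c[140:400,200:440],None,fx=2.3,fy=2.3,interpolation=cv2.INTER_CUBIC))
cs=cam("scene");ct=cam("top")
bs=[b[1] for b in blobs(cs,(100,120,50),(125,255,255),30) if b[1][0]<350]; bt=[b[1] for b in blobs(ct,(100,120,50),(125,255,255),30) if b[1][1]<230 and b[1][0]>200]
print(bt)
p,e=tri(cs,bs[-1],ct,min(bt,key=lambda b:b[0])); q,f=tri(cs,bs[-2],ct,sorted(bt)[1]); print(p,q,e,f)
E
```

```text
29.05 s -0.1058 x -0.1809 z 0.3208 F [-0.2  0.1 -0.6] tq [ 0.04 -0.13  0.01]
[[237.7, 184.6, 31], [248.3, 196.8, 90], [256.7, 216.4, 38], [267.8, 230.2, 106], [305.9, 297.9, 85], [318.5, 315.9, 180], [332.0, 341.0, 152], [345.0, 361.1, 215]]
[[267.0, 206.2], [250.3, 208.9], [229.8, 211.6], [213.4, 214.5]]
[0.61497475 0.21575699 0.18777751] [0.61763329 0.17661339 0.1862208 ] 0.0015552140888194983 0.0016639662786793342
```

View pics/fin.png

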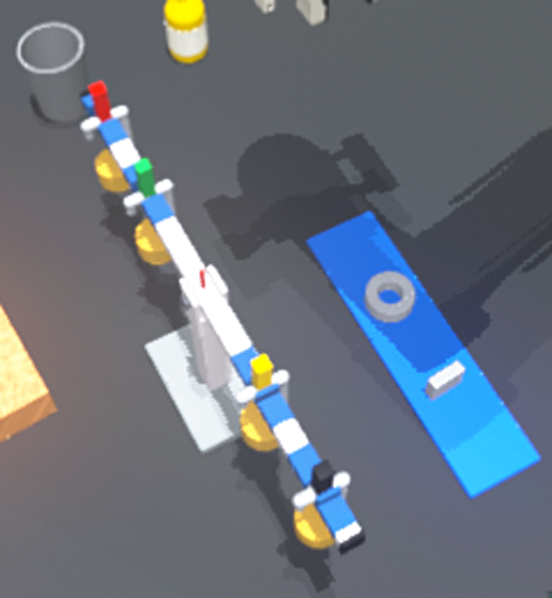

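All four hang in line across the beam in the view: red (100,100), green (145,178), yellow (261,372), black (322,478). The lean is about 0.01–0.02 rad right low, within 0.035, so I am handing in.

```bash
python3 -c "
from plant import r
print(r.finish_job())"
```

```text
the job is handed in; nothing more can be done
None
```

All three weights were hung in the order asked: red in the right outer notch, yellow in the left inner, green in the right inner. Each was slid outward until its wall was felt, backed off 2 mm, lowered until the beam carried it, and then released. It took about 29 s of the 72 s, and I handed the job in; no verdict was reported.

**Last checks**
- **Weights:** the final picture shows all four, including the black one, hanging in their notches, with the ring and block still on the tray.
- **Lean:** the shoe heights put it at about 0.02 rad right low. The measured notch positions predict 0.012. Both are inside the 0.035 limit, but the camera figure is only good to about 0.01 rad.
- **Forces:** the highest wrist readings were 11.6 N sideways against the red wall, 6.4 N for yellow and 7.2 N for green. Those are readings at the end of each move, so brief peaks in between were not seen.
- **Lean during loading:** while yellow was lowered I pressed slightly too far and the beam leaned about 0.09 rad left, still well under 0.155. I raised it 2 mm before release.

**Disagreements:** one wrist-camera fix of the green grip was about 5 mm off in y and 9 mm too high compared with the other views. I used the consistent values instead. I viewed 11 pictures, one over the budget of 10.

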